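# Tip the mortise lock over and push it home to the strip

## Task

The brass mortise lock body has been left standing on edge. Push it over backwards, away from the robot, so that it lies flat on the shelf with its key cylinder facing up, then push it along the shelf until its forend (the long face plate) lies fully and squarely against the front of the black magnetic strip. Only push it, never pick it up, leave the drill guide and the plates on the strip where they are, and finish clear of everything.

Things in the scene. Friction and masses are not known exactly. Their poses are not given: they have to be found in the camera images.
- lock: Brass mortise lock body, loose, about 0.75 kg. Case 22 mm thick (own x), 150 long (y), 88 high (z), standing on its narrow back edge; forend plate on top. Origin: centre of the 22 x 150 mm back edge, i.e. of the underside while standing; once lying, centre of the near end face, 11 mm above the shelf. At the start z is up and own -x faces the robot, turned up to 0.35 rad.
- lock_mid (a point): Centre of the lock body, 45.5 mm from back edge and forend, mid-thickness: 45 mm above the shelf standing, 11 mm lying flat. Standing, it is bare above 55 mm; pushed near its top it tips about its far lower edge and falls by itself past a lean of about 14 degrees, pushed low it slides.
- forend (a point): Centre of the outer face of the forend, a brass plate 190 mm long (own y), 22 mm wide and 3 mm thick on top of the standing lock; 91 mm from the back edge along the lock's own z. Axes as the lock's.
- cylinder (a point): Middle of the outer end of the steel key cylinder, which sticks out 10 mm from the lock's own -x side (the robot's side) and from no other, 44 mm above the back edge, covering own y from -26 to -58 mm. Axes as the lock's.
- strip: Black magnetic strip, a straight bar fixed on the shelf near its far edge, 40 mm deep, 620 mm long, 24 mm high. Origin: centre of its underside. x points away from the robot across the bar, y along it.
- strip_front (a point): Middle of the strip's front face (the one towards the robot), 12 mm above the shelf; axes as the strip's: x points into the bar, square to that face.
- guide: Red plastic drill guide, loose on the shelf to the left of the lock: base 60 x 70 x 12 mm with a 26 x 30 mm tower, 48 mm high in all. Origin: centre of its underside. To be left alone.
- leaf_a: Steel hinge leaf 100 x 28 x 4 mm with three 8 mm knuckles along its far edge, lying loose on top of the strip. Origin: centre of its underside. To be left alone.
- leaf_b: Steel hinge leaf 100 x 28 x 4 mm with two 8 mm knuckles along its far edge, lying loose on top of the strip. Origin: centre of its underside. To be left alone.
- strike: Steel strike plate 120 x 26 x 4 mm with two dark bolt openings, lying loose on top of the strip. Origin: centre of its underside. To be left alone.
Not all that is in view belongs to the job. Of the things that look like the lock, the smallest one is meant.

How it is judged:
By the outcome, as a careful person would: the job done as asked, in the order asked, and still so for the second after the job is handed in, with the robot touching nothing.
It also fails if it takes over 43 s, if anything falls off the work surface, if the arm or the gripper's body presses on something with over 40 N, if the wrist force passes 120 N, or if a joint passes its speed limit or range.

## Robot

A 6-joint arm with a two-finger parallel gripper is mounted at the origin on the work surface. World frame = base frame: x ahead of the robot, y to its left, z up, the work surface at z = 0. Lengths are in m, angles in rad, forces in N, time in s.
With the tool pointing down it reaches from about 0.375 to 0.975 m from the base axis. Payload 3.8 kg.
Tool frame: the origin (TCP) lies midway between the tips of the shut fingers; the grasp point (between the pads) lies 19 mm behind it; z points along the fingers, y is the line along which they close (so a half turn about z gives the same grasp; the last joint's range is limited). The gripper opens to 85 mm and grips with 20 to 120 N. Pads are 22 mm wide; open, the fingers measure 114 mm over their backs; the gripper's body (76 mm by 85 mm) begins 54 mm behind the grasp point. The pads swing forward as they close: fully open they stand 13 mm farther back than shut.
Start: joints at [1.17, 0.264, 1.604, -0, 1.274, -0.037], TCP at [0.24, 0.631, 0.231] pointing down, gripper open.
Joint ranges: [-2.63, 2.63], [-0.94, 2.18], [0.31, 2.57], [-1.31, 4.45], [0, 2.66], [-2.55, 2.55]. Speed limits (rad/s): [2.57, 2.57, 3.14, 3.14, 3.14, 3.14].

## Interface

Orientations are given as a rotation vector (axis times angle).
In Python, from workcell import bot, imaging gives the robot as it stands.
- The arm moves only by the tool step_arm, never from a script. Its argument "series" is a list of rows, each an object of numbers: "grip": the closure, from -1 (fully open) to 1 (shut); "x", "y", "z": the shift along the tool's x, y, z normalised to -1 to 1, where 1 is 500 mm; "ax", "ay", "az": the turn, a rotation vector about the tool's x, y, z normalised to -1 to 1, where 1 is 30 degrees. A call has 1 to 12 rows; each row is the pose to reach, as a shift and turn from the pose commanded when the call began, along the tool's axes at that moment; what a row does not reach only later rows make up. A row lasts 1/10 s, in which the tool goes at most 50 mm and 8.59 degrees, less where a joint would pass 70% of its speed; a pose out of reach is approached as far as the arm can. A call with a number of a shift or a turn outside -1 to 1 is refused whole. A call with a gripper value outside its range is refused whole. The fingers move at their own pace and stop on an object; "force" is the grip in N (left out, the last holds). Time passes only in rows, so rows that repeat a pose let the fingers close. It gives the time, the measured TCP pose, the force, the opening and the grip force at its end, in the units of the state.
- bot.read_state(): the state, without advancing time (a new reading comes with each control period).
- imaging.read_camera(name): name is "side" or "top"; returns a dict with "img" (400x640x3 uint8, red, green, blue), "fx", "fy", "cx", "cy" (pixels), "R" (3x3) and "t" (3): a world point X has camera coordinates R X + t. Camera axes: x right, y down, z forward; pixel columns grow to the right and rows downward; lengths in m; the calibration is good to about 2 mm. A picture is of the moment at which its call begins. There is no depth.
- bot.finish_job(): hands the job in; it is judged then, once.
The state is a dict: "time": time; "q": joint angles; "joint_vel": joint speeds; "joint_torque": joint torques, N m; "tool_pos": TCP position; "tcp_rot": TCP orientation; "wrist_force": force on the tool from outside, world axes, zero at the start; "torque": the same for the moment, N m; "width": opening from 0.0 (shut) to 1.0 (fully open); "grip_force": force on a finger pad.
Only numpy, scipy, OpenCV 4.12 (cv2) and the standard library are available. Lean on these libraries where they do the work, as an engineer would, in place of code of your own. Each camera call takes 0.05 s, during which the arm holds its last target. There are 200 camera calls.

## Working session

There is one attempt and no reset: what is moved stays moved. The work goes in short steps, Python scripts to look and compute and a tool call to move; the robot and the scene stay as the last step left them, time stands still between calls to the robot, and variables do not carry over. Pictures are saved under pics/ and viewed, at most 10 in all, crops included, and the job is handed in when it is done.

Besides the shell and the picture viewer there is one more tool, called after "Request:" as a command line: name --argument value ..., lists and objects as JSON in quotes. step_arm: Moves the arm, as the interface text tells. Scaled input: -1 to 1 covers 500 mm each way for a shift and 30 degrees each way for a turn. Its arguments: {"type":"object","properties":{"series":{"type":"array","items":{"type":"object","properties":{"grip":{"type":"number"},"x":{"type":"number","minimum":-1,"maximum":1},"y":{"type":"number","minimum":-1,"maximum":1},"z":{"type":"number","minimum":-1,"maximum":1},"ax":{"type":"number","minimum":-1,"maximum":1},"ay":{"type":"number","minimum":-1,"maximum":1},"az":{"type":"number","minimum":-1,"maximum":1}}}},"force":{"type":"number"}},"required":["series"]}

```bash
mkdir -p pics; cat > h.py <<'E'
import numpy as np, cv2, json
from workcell import bot, imaging
def snap(n,f):
    c=imaging.read_camera(n); cv2.imwrite('pics/'+f,c['img'][:,:,::-1]); np.savez('pics/'+f+'.npz',**c); return c
def ray(c,u,v,z):
    R=np.array(c['R']);t=np.array(c['t']);o=-R.T@t
    d=R.T@np.array([(u-c['cx'])/c['fx'],(v-c['cy'])/c['fy'],1]); return o+d*(z-o[2])/d[2]
def proj(c,X):
    p=np.array(c['R'])@np.array(X)+np.array(c['t']); return c['fx']*p[0]/p[2]+c['cx'],c['fy']*p[1]/p[2]+c['cy']
E
python3 - <<'E'
from h import *
for n in('top','side'):
    c=snap(n,n+'0.png'); print(n,-np.array(c['R']).T@c['t'],c['fx'])
print(bot.read_state())
E
```

```text
top [0.42783569 0.01840215 1.47382545] 488.36498447531915
side [ 0.1866276  -0.69088734  0.68692305] 435.6790324461302
{'time': 0.1, 'q': array([ 1.17010701e+00,  2.64659942e-01,  1.60523804e+00, -1.19632487e-05,
        1.27372846e+00, -3.68600440e-02]), 'joint_vel': array([ 8.07624545e-04, -1.20197514e-03, -3.92424137e-03, -1.32119107e-03,
       -1.78121733e-05,  8.03215332e-04]), 'joint_torque': array([ 6.62115071e-04, -5.16702390e+01, -3.68590450e+01,  4.75348281e-05,
        6.22172389e-03, -4.70853948e-06]), 'tool_pos': array([0.23992162, 0.63020644, 0.23009826]), 'tcp_rot': array([-0.56827125, -3.08932992,  0.00312199]), 'wrist_force': array([ 0.41974992,  0.16206481, -1.30808025]), 'torque': array([-0.04809193, -0.01163412,  0.02598961]), 'grip_force': 0.0, 'width': 0.9993339247821709}
```

View pics/top0.png

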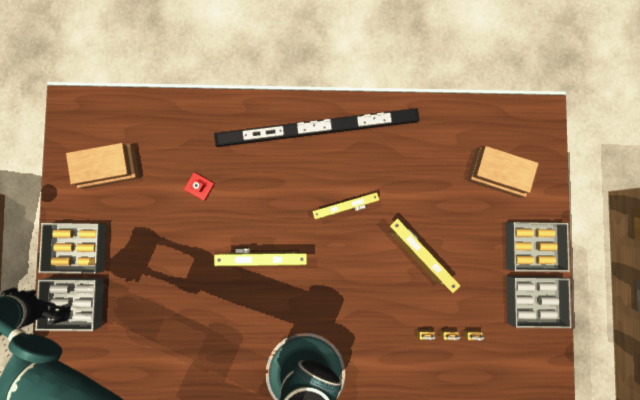

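View pics/side0.png

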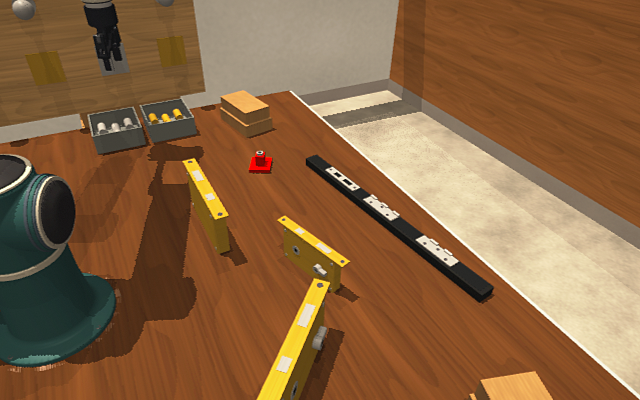

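The top view shows the smallest lock at (346,205), with its cylinder towards the robot at (360,207). The strip runs from (217,138) to (418,115), and the guide is at (199,186). The two larger locks, at (260,260) and (425,255), are decoys.

```bash
cat > meas.py <<'E'
from h import *
def rect(c,m,z):
    cs,_=cv2.findContours(m,cv2.RETR_EXTERNAL,cv2.CHAIN_APPROX_NONE); k=max(cs,key=cv2.contourArea)
    P=np.array([ray(c,u,v,z)[:2] for u,v in k[:,0,:]],np.float32)*1000
    b=cv2.boxPoints(cv2.minAreaRect(P)); e=[b[1]-b[0],b[2]-b[1]]; L=max(e,key=np.linalg.norm)
    a=np.degrees(np.arctan2(-L[0]*np.sign(L[1]),abs(L[1])))  # yaw: own y vs world y
    return b.mean(0).round(1),round(float(a),2),sorted(round(float(np.linalg.norm(x)),1) for x in e)
def masks(c):
    h=cv2.cvtColor(c['img'],cv2.COLOR_RGB2HSV)
    return h
E
python3 - <<'E'
from meas import *
c=np.load('pics/top0.png.npz'); h=masks(c)
y=cv2.inRange(h,(20,90,120),(38,255,255)); y=cv2.morphologyEx(y,cv2.MORPH_CLOSE,np.ones((9,9)))
m=np.zeros_like(y); m[185:225,305:388]=y[185:225,305:388]; print('lock',rect(c,m,.091))
k=cv2.inRange(c['img'],(0,0,0),(60,50,50))|cv2.inRange(h,(0,0,90),(180,40,255)); m=0*y; m[105:150,210:425]=k[105:150,210:425]
m=cv2.morphologyEx(m,cv2.MORPH_CLOSE,np.ones((7,7)));print('strip',rect(c,m,.024))
r=cv2.inRange(h,(0,180,120),(6,255,255));m=0*y;m[165:210,175:225]=r[165:210,175:225];print('guide',rect(c,m,.012))
# forend ends check from side view
s=np.load('pics/side0.png.npz')
for p in((280,217),(349,261)): print(ray(s,*p,.091))
print('strip front ends side',ray(s,307,163,.024),ray(s,482,297,.024))
print('strip front top',ray(c,217,145,.024),ray(c,419,121,.024))
E
```

```text
lock (array([ 488.8, -107.5], dtype=float32), 17.1, [25.4, 193.0])
strip (array([726.6, -26.4], dtype=float32), 8.06, [43.1, 616.3])
guide (array([546.2, 325.4], dtype=float32), -28.94, [59.4, 73.1])
[ 0.46131962 -0.01655232  0.091     ]
[ 0.52697252 -0.19588969  0.091     ]
strip front ends side [0.65772715 0.24762378 0.024     ] [ 0.74921944 -0.34000351  0.024     ]
strip front top [0.66728603 0.27224233 0.024     ] [ 0.75006136 -0.33461328  0.024     ]
```

```bash
cat > go.py <<'E'
import sys; from h import *
from scipy.spatial.transform import Rotation as R
# target x y z (mm) yaw(deg) of tool y relative to world y, tool down
def rows(x,y,z,yaw,frac=1):
    s=bot.read_state(); A=R.from_rotvec(s['tcp_rot'])
    a=np.radians(yaw); Y=np.array([-np.sin(a),np.cos(a),0]); Z=np.array([0,0,-1.]); T=R.from_matrix(np.c_[np.cross(Y,Z),Y,Z])
    d=A.inv().apply(np.array([x,y,z])/1000-s['tool_pos'])/.5; w=np.degrees((A.inv()*T).as_rotvec())/30
    print(d.round(3),w.round(3),'n>=',np.linalg.norm(d)*10,np.linalg.norm(w)*30/8.59, 'now',(s['tool_pos']*1000).round(1),s['q'].round(2),s['time'])
if __name__=='__main__': rows(*map(float,sys.argv[1:5]))
E
python3 go.py 343 255 231 -2; python3 go.py 446 -120 130 17.1
```

```text
[-0.46  -0.628 -0.001] [-0.004 -0.001 -0.628] n>= 7.782180614586647 2.193950841639672 now [239.9 630.2 230.1] [ 1.17  0.26  1.61 -0.    1.27 -0.04] 0.1
[-0.919 -1.255  0.203] [-4.000e-03 -1.000e-03 -1.265e+00] n>= 15.688182333875357 4.417445058829639 now [239.9 630.2 230.1] [ 1.17  0.26  1.61 -0.    1.27 -0.04] 0.1
```

Request:
step_arm --series '[{"x": -0.46, "y": -0.628, "z": 0, "az": -0.628, "grip": -1}, {"x": -0.46, "y": -0.628, "z": 0, "az": -0.628, "grip": -1}, {"x": -0.46, "y": -0.628, "z": 0, "az": -0.628, "grip": -1}, {"x": -0.46, "y": -0.628, "z": 0, "az": -0.628, "grip": -1}, {"x": -0.46, "y": -0.628, "z": 0, "az": -0.628, "grip": -1}, {"x": -0.46, "y": -0.628, "z": 0, "az": -0.628, "grip": -1}, {"x": -0.46, "y": -0.628, "z": 0, "az": -0.628, "grip": -1}, {"x": -0.46, "y": -0.628, "z": 0, "az": -0.628, "grip": -1}, {"x": -0.46, "y": -0.628, "z": 0, "az": -0.628, "grip": -1}, {"x": -0.46, "y": -0.628, "z": 0, "az": -0.628, "grip": -1}, {"x": -0.46, "y": -0.628, "z": 0, "az": -0.628, "grip": -1}]'

```text
validation failed for argument at $.se...
```

```bash
python3 go.py 444 -121 150 17.1
```

```text
[-0.916 -1.258  0.163] [-4.000e-03 -1.000e-03 -1.265e+00] n>= 15.65087641346193 4.417445058829639 now [239.9 630.2 230.1] [ 1.17  0.26  1.61 -0.    1.27 -0.04] 0.1
```

Request:
step_arm --series '[{"x": -0.06, "y": -0.08, "z": 0.0, "ax": 0.0, "ay": 0.0, "az": -0.2, "grip": -1.0}]'

```text
time: 0.2
tool_pos: [0.2528, 0.5857, 0.2293]
tcp_rot: [-0.397, -3.115, -0.001]
wrist_force: [1.6, -1.4, -0.3]
width: 1.003
grip_force: 0.0
```

```bash
python3 go.py 355 205 231 4
```

```text
[-0.389 -0.686 -0.004] [ 0.001 -0.003 -0.618] n>= 7.883485232014266 2.1580691566802694 now [252.8 585.7 229.3] [ 1.12  0.2   1.69  0.    1.26 -0.19] 0.2
```

Request:
step_arm --series '[{"x": -0.39, "y": -0.69, "z": 0.0, "ax": 0.0, "ay": 0.0, "az": -0.62, "grip": -1.0}, {"x": -0.39, "y": -0.69, "z": 0.0, "ax": 0.0, "ay": 0.0, "az": -0.62, "grip": -1.0}, {"x": -0.39, "y": -0.69, "z": 0.0, "ax": 0.0, "ay": 0.0, "az": -0.62, "grip": -1.0}, {"x": -0.39, "y": -0.69, "z": 0.0, "ax": 0.0, "ay": 0.0, "az": -0.62, "grip": -1.0}, {"x": -0.39, "y": -0.69, "z": 0.0, "ax": 0.0, "ay": 0.0, "az": -0.62, "grip": -1.0}, {"x": -0.39, "y": -0.69, "z": 0.0, "ax": 0.0, "ay": 0.0, "az": -0.62, "grip": -1.0}, {"x": -0.39, "y": -0.69, "z": 0.0, "ax": 0.0, "ay": 0.0, "az": -0.62, "grip": -1.0}, {"x": -0.39, "y": -0.69, "z": 0.0, "ax": 0.0, "ay": 0.0, "az": -0.62, "grip": -1.0}, {"x": -0.39, "y": -0.69, "z": 0.0, "ax": 0.0, "ay": 0.0, "az": -0.62, "grip": -1.0}, {"x": -0.39, "y": -0.69, "z": 0.0, "ax": 0.0, "ay": 0.0, "az": -0.62, "grip": -1.0}]'

```text
time: 1.2
tool_pos: [0.3542, 0.1984, 0.2311]
tcp_rot: [0.097, -3.14, -0.001]
wrist_force: [0.0, -0.2, 0.8]
width: 1.0
grip_force: 0.0
```

```bash
python3 go.py 444 -121 160 17.1
```

```text
[-0.14  -0.649  0.142] [ 0.001 -0.    -0.452] n>= 6.786091757328095 1.5780632256070222 now [354.2 198.4 231.1] [ 0.45 -0.27  2.14  0.    1.27 -1.18] 1.2
```

Request:
step_arm --series '[{"x": -0.14, "y": -0.65, "z": 0.0, "ax": 0.0, "ay": 0.0, "az": -0.452, "grip": -1.0}, {"x": -0.14, "y": -0.65, "z": 0.0, "ax": 0.0, "ay": 0.0, "az": -0.452, "grip": -1.0}, {"x": -0.14, "y": -0.65, "z": 0.0, "ax": 0.0, "ay": 0.0, "az": -0.452, "grip": -1.0}, {"x": -0.14, "y": -0.65, "z": 0.0, "ax": 0.0, "ay": 0.0, "az": -0.452, "grip": -1.0}, {"x": -0.14, "y": -0.65, "z": 0.0, "ax": 0.0, "ay": 0.0, "az": -0.452, "grip": -1.0}, {"x": -0.14, "y": -0.65, "z": 0.0, "ax": 0.0, "ay": 0.0, "az": -0.452, "grip": -1.0}, {"x": -0.14, "y": -0.65, "z": 0.142, "ax": 0.0, "ay": 0.0, "az": -0.452, "grip": -1.0}, {"x": -0.14, "y": -0.65, "z": 0.142, "ax": 0.0, "ay": 0.0, "az": -0.452, "grip": -1.0}, {"x": -0.14, "y": -0.65, "z": 0.142, "ax": 0.0, "ay": 0.0, "az": -0.452, "grip": -1.0}, {"x": -0.14, "y": -0.65, "z": 0.142, "ax": 0.0, "ay": 0.0, "az": -0.452, "grip": -1.0}]'

```text
time: 2.2
tool_pos: [0.4451, -0.1189, 0.1596]
tcp_rot: [0.474, -3.103, -0.003]
wrist_force: [-0.4, 0.1, 0.2]
width: 1.001
grip_force: 0.0
```

```bash
python3 go.py 444 -121 65 17.1; python3 -c "
from h import *
snap('side','side1.png')"
```

```text
[ 0.003 -0.004  0.189] [ 0.004 -0.004  0.009] n>= 1.8921522922727154 0.03654866066383808 now [ 445.1 -118.9  159.6] [-0.32 -0.09  2.12  0.    1.11 -2.19] 2.2
```

View pics/side1.png

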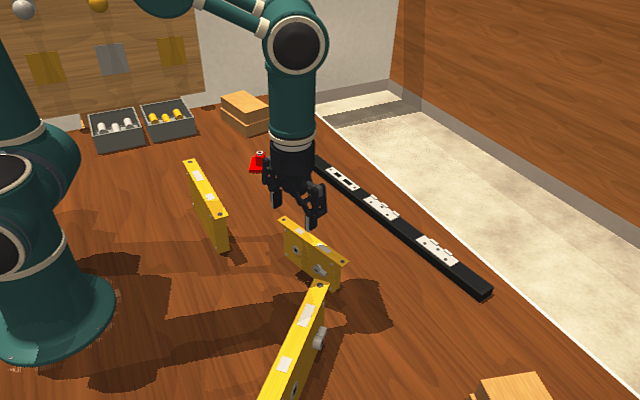

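The open fingers are above and on the robot's side of the lock, at about (275,205) and (312,225), and nothing is touching. Next I descend and push near the top.

Request:
step_arm --series '[{"x": 0.0, "y": 0.0, "z": 0.1, "ax": 0.0, "ay": 0.0, "az": 0.0, "grip": -1.0}, {"x": 0.0, "y": 0.0, "z": 0.19, "ax": 0.0, "ay": 0.0, "az": 0.0, "grip": -1.0}, {"x": 0.0, "y": 0.0, "z": 0.19, "ax": 0.0, "ay": 0.0, "az": 0.0, "grip": -1.0}, {"x": -0.03, "y": 0.0, "z": 0.19, "ax": 0.0, "ay": 0.0, "az": 0.0, "grip": -1.0}, {"x": -0.05, "y": 0.0, "z": 0.19, "ax": 0.0, "ay": 0.0, "az": 0.0, "grip": -1.0}, {"x": -0.065, "y": 0.0, "z": 0.19, "ax": 0.0, "ay": 0.0, "az": 0.0, "grip": -1.0}, {"x": -0.08, "y": 0.0, "z": 0.19, "ax": 0.0, "ay": 0.0, "az": 0.0, "grip": -1.0}, {"x": -0.09, "y": 0.0, "z": 0.19, "ax": 0.0, "ay": 0.0, "az": 0.0, "grip": -1.0}, {"x": -0.1, "y": 0.0, "z": 0.19, "ax": 0.0, "ay": 0.0, "az": 0.0, "grip": -1.0}]'

```text
time: 3.15
tool_pos: [0.4938, -0.1054, 0.0658]
tcp_rot: [-0.473, 3.105, -0.0]
wrist_force: [-0.8, -0.2, -0.3]
width: 0.996
grip_force: 0.0
```

```bash
python3 -c "
from h import *
c=snap('side','side2.png'); cv2.imwrite('pics/side2c.png',cv2.resize(c['img'][130:330,200:400,::-1],None,fx=3,fy=3))
print(bot.read_state()['tool_pos'])"
```

```text
[ 0.49430938 -0.10535356  0.06572993]
```

View pics/side2c.png

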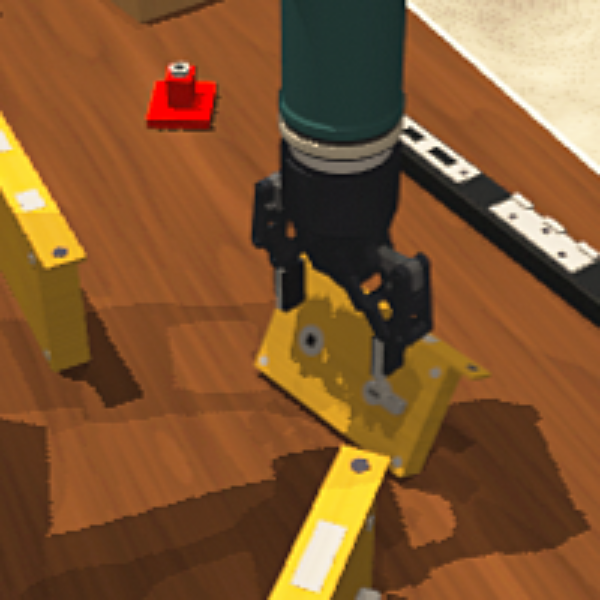

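The lock is leaning well past its balance point and falling away from the fingers. I hold, retract, then look.

Request:
step_arm --series '[{"x": 0.0, "y": 0.0, "z": 0.0, "ax": 0.0, "ay": 0.0, "az": 0.0, "grip": -1.0}, {"x": 0.0, "y": 0.0, "z": 0.0, "ax": 0.0, "ay": 0.0, "az": 0.0, "grip": -1.0}, {"x": 0.0, "y": 0.0, "z": 0.0, "ax": 0.0, "ay": 0.0, "az": 0.0, "grip": -1.0}, {"x": 0.06, "y": 0.0, "z": -0.03, "ax": 0.0, "ay": 0.0, "az": 0.0, "grip": -1.0}, {"x": 0.11, "y": 0.0, "z": -0.05, "ax": 0.0, "ay": 0.0, "az": 0.0, "grip": -1.0}, {"x": 0.11, "y": 0.0, "z": -0.05, "ax": 0.0, "ay": 0.0, "az": 0.0, "grip": -1.0}]'

```text
time: 3.8
tool_pos: [0.4383, -0.1224, 0.0907]
tcp_rot: [0.471, -3.106, 0.0]
wrist_force: [0.1, -0.2, 0.1]
width: 0.996
grip_force: 0.0
```

```bash
python3 -c "
from meas import *
s=snap('side','side3.png'); c=snap('top','top3.png')
a=s['img'][150:350,200:400,::-1];b=c['img'][100:260,240:440,::-1]
cv2.imwrite('pics/m3.png',np.hstack([cv2.resize(a,(400,400)),cv2.resize(b,(400,400*160//200)) if 0 else cv2.resize(c['img'][90:290,220:420,::-1],(400,400))]))
h=masks(c);y=cv2.inRange(h,(20,90,100),(38,255,255));print(bot.read_state()['tool_pos'])
cs,_=cv2.findContours(y,0,2)
for k in cs:
  if cv2.contourArea(k)>60: print(cv2.boundingRect(k))
"
```

```text
[ 0.4405215  -0.12215323  0.09056199]
(50, 259, 20, 6)
(77, 258, 18, 8)
(516, 257, 18, 7)
(539, 256, 17, 8)
(214, 253, 93, 13)
(76, 245, 19, 7)
(53, 245, 19, 6)
(540, 244, 18, 7)
(515, 242, 17, 8)
(538, 231, 18, 6)
(79, 231, 17, 7)
(52, 231, 19, 6)
(515, 230, 19, 7)
(399, 222, 61, 71)
(304, 165, 60, 45)
```

View pics/m3.png

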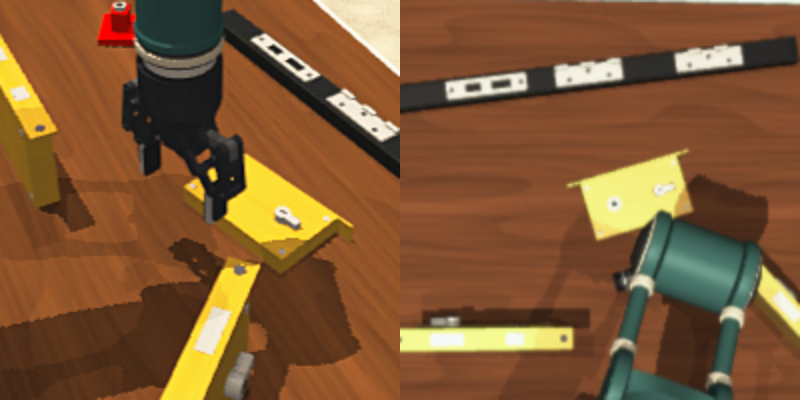

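The lock lies flat with its cylinder up. In the top image the forend's far edge runs from about (305,182) to (364,165), and the near-left corner is at about (318,210).

```bash
cat > fl.py <<'E'
from meas import *
def lock(c,x0,y0,x1,y1):
    h=masks(c);y=cv2.inRange(h,(20,90,100),(38,255,255)); m=0*y; m[y0:y1,x0:x1]=y[y0:y1,x0:x1]
    cs,_=cv2.findContours(m,0,1);P=max(cs,key=cv2.contourArea)[:,0,:]
    top=np.array([(u,P[P[:,0]==u,1].min()) for u in range(P[:,0].min()+2,P[:,0].max()-1)],float)
    W=np.array([ray(c,u,v-.5,.022)[:2]*1000 for u,v in top])
    vx,vy,px,py=cv2.fitLine(W.astype(np.float32),cv2.DIST_HUBER,0,.01,.01).ravel()
    E=[ray(c,u,top[np.argmin(abs(top[:,0]-u)),1],.022)[1]*1000 for u in (P[:,0].min(),P[:,0].max()+1)]
    if vy<0: vx,vy=-vx,-vy
    ym=np.mean(E); xm=px+(ym-py)*vx/vy
    print('forend',round(xm,1),round(ym,1),'yaw',np.degrees(np.arctan2(-vx,vy)).round(2),'len',(E[0]-E[1])/vy, 'resid',np.std((W-[px,py])@[vy,-vx]).round(2))
    n=np.array([np.cos(np.radians(8.06)),np.sin(np.radians(8.06))]); print('gap',(n@(np.array([706.8,-29.2])-[xm,ym])).round(1), 'along',(np.array([-n[1],n[0]])@(np.array([xm,ym])-[706.8,-29.2])).round(1))
E
python3 - <<'E'
from fl import *
c=np.load('pics/top3.png.npz'); lock(c,295,155,370,215)
# strip front edge, precise
g=cv2.inRange(c['img'],(0,0,0),(60,50,50))
W=[]
for u in range(225,415,3):
    k=np.flatnonzero(g[100:155,u]); 
    if len(k): W.append(ray(c,u,100+k.max()+.5,.012)[:2]*1000)
W=np.array(W,np.float32); vx,vy,px,py=cv2.fitLine(W,cv2.DIST_HUBER,0,.01,.01).ravel()
print('strip front (z~.012)',px+(-29.2-py)*vx/vy,np.degrees(np.arctan(-vx/vy)))
E
```

```text
forend 590.0 -78.8 yaw 17.25 len 187.8124733340272 resid 0.82
gap 122.6 along -32.8
strip front (z~.012) 707.6509 8.030272
```

```bash
python3 -c "
from h import *
c=np.load('pics/top0.png.npz')
for z in (.0,.13): print(ray(c,391,222,z),ray(c,398,217,z))"; python3 go.py 473 -115 -5 17.2
```

```text
[ 0.44444955 -0.25366133  0.        ] [ 0.45979412 -0.27491987  0.        ]
[ 0.44298411 -0.22966375  0.13      ] [ 0.4569752  -0.24904716  0.13      ]
[-0.066 -0.005  0.191] [-0.001  0.002  0.002] n>= 2.0236714671504115 0.010652310371068292 now [ 440.5 -122.2   90.6] [-0.33 -0.01  2.2   0.    0.96 -2.2 ] 3.9
```

Request:
step_arm --series '[{"x": -0.066, "y": -0.005, "z": 0.06, "ax": 0.0, "ay": 0.0, "az": 0.0, "grip": -1.0}, {"x": -0.066, "y": -0.005, "z": 0.13, "ax": 0.0, "ay": 0.0, "az": 0.0, "grip": -1.0}, {"x": -0.066, "y": -0.005, "z": 0.17, "ax": 0.0, "ay": 0.0, "az": 0.0, "grip": -1.0}, {"x": -0.066, "y": -0.005, "z": 0.19, "ax": 0.0, "ay": 0.0, "az": 0.0, "grip": -1.0}, {"x": -0.066, "y": -0.005, "z": 0.19, "ax": 0.0, "ay": 0.0, "az": 0.0, "grip": -1.0}]'

```text
time: 4.4
tool_pos: [0.4716, -0.1138, -0.0065]
tcp_rot: [0.473, -3.102, -0.003]
wrist_force: [0.1, 0.3, 0.4]
width: 1.003
grip_force: 0.0
```

```bash
python3 go.py 492 -109.5 -5 17.2;  python3 go.py 598 -69 -5 9; python3 go.py 609 -66.3 -5 8.05
```

```text
[-0.042 -0.004 -0.003] [ 0.004 -0.006  0.004] n>= 0.4181749702406806 0.028913615566688585 now [ 471.6 -113.8   -6.5] [-0.29  0.19  2.19  0.    0.76 -2.16] 4.4
[-0.268  0.01  -0.004] [ 0.004 -0.006  0.278] n>= 2.6824290423525845 0.9699279314746391 now [ 471.6 -113.8   -6.5] [-0.29  0.19  2.19  0.    0.76 -2.16] 4.4
[-0.291  0.009 -0.004] [ 0.004 -0.006  0.309] n>= 2.9078991540663535 1.080489362460854 now [ 471.6 -113.8   -6.5] [-0.29  0.19  2.19  0.    0.76 -2.16] 4.4
```

Request:
step_arm --series '[{"x": -0.02, "y": 0.0, "z": 0.0, "ax": 0.0, "ay": 0.0, "az": 0.0, "grip": -1.0}, {"x": -0.035, "y": -0.002, "z": 0.0, "ax": 0.0, "ay": 0.0, "az": 0.0, "grip": -1.0}, {"x": -0.045, "y": -0.002, "z": 0.0, "ax": 0.0, "ay": 0.0, "az": 0.0, "grip": -1.0}, {"x": -0.06, "y": -0.002, "z": 0.0, "ax": 0.0, "ay": 0.0, "az": 0.02, "grip": -1.0}, {"x": -0.08, "y": -0.001, "z": 0.0, "ax": 0.0, "ay": 0.0, "az": 0.05, "grip": -1.0}, {"x": -0.1, "y": -0.001, "z": 0.0, "ax": 0.0, "ay": 0.0, "az": 0.08, "grip": -1.0}, {"x": -0.12, "y": 0.0, "z": 0.0, "ax": 0.0, "ay": 0.0, "az": 0.11, "grip": -1.0}, {"x": -0.14, "y": 0.001, "z": 0.0, "ax": 0.0, "ay": 0.0, "az": 0.14, "grip": -1.0}, {"x": -0.16, "y": 0.002, "z": 0.0, "ax": 0.0, "ay": 0.0, "az": 0.17, "grip": -1.0}, {"x": -0.18, "y": 0.004, "z": 0.0, "ax": 0.0, "ay": 0.0, "az": 0.2, "grip": -1.0}, {"x": -0.2, "y": 0.005, "z": 0.0, "ax": 0.0, "ay": 0.0, "az": 0.23, "grip": -1.0}, {"x": -0.22, "y": 0.006, "z": 0.0, "ax": 0.0, "ay": 0.0, "az": 0.25, "grip": -1.0}]'

```text
time: 5.6
tool_pos: [0.5763, -0.0788, -0.0041]
tcp_rot: [0.268, -3.128, 0.0]
wrist_force: [-5.5, -1.0, 3.5]
width: 0.997
grip_force: 2.7
```

```bash
python3 - <<'E'
from fl import *
c=snap('top','top4.png'); h=masks(c);y=cv2.inRange(h,(20,90,100),(38,255,255))
cs,_=cv2.findContours(y[100:240,280:395],0,2); print([cv2.boundingRect(k) for k in cs if cv2.contourArea(k)>50])
lock(c,290,120,385,200)
E
python3 go.py 609 -66.3 -5 8.05
```

```text
[(17, 46, 25, 32)]
forend 666.1 -4.4 yaw 10.46 len 76.22402464026756 resid 0.83
gap 36.8 along 30.3
[-0.064  0.014  0.003] [-0.001  0.003  0.058] n>= 0.6528863572631222 0.20173974433133232 now [578.7 -78.4  -3.7] [-0.18  0.34  1.98  0.    0.81 -1.92] 5.65
```

Request:
step_arm --series '[{"x": -0.02, "y": 0.002, "z": 0.0, "ax": 0.0, "ay": 0.0, "az": 0.02, "grip": -1.0}, {"x": -0.035, "y": 0.003, "z": 0.0, "ax": 0.0, "ay": 0.0, "az": 0.04, "grip": -1.0}, {"x": -0.048, "y": 0.004, "z": 0.0, "ax": 0.0, "ay": 0.0, "az": 0.055, "grip": -1.0}, {"x": -0.056, "y": 0.004, "z": 0.0, "ax": 0.0, "ay": 0.0, "az": 0.058, "grip": -1.0}, {"x": -0.062, "y": 0.004, "z": 0.0, "ax": 0.0, "ay": 0.0, "az": 0.058, "grip": -1.0}, {"x": -0.065, "y": 0.004, "z": 0.0, "ax": 0.0, "ay": 0.0, "az": 0.058, "grip": -1.0}]'

```text
time: 6.25
tool_pos: [0.6083, -0.0714, -0.0045]
tcp_rot: [0.221, -3.133, 0.0]
wrist_force: [-6.5, -0.8, 4.7]
width: 0.998
grip_force: 3.3
```

```bash
python3 - <<'E'
from fl import *
s=snap('side','side5.png');c=snap('top','top5.png'); lock(c,285,110,385,195)
cv2.imwrite('pics/m5.png',np.hstack([cv2.resize(s['img'][150:310,300:500,::-1],(500,400)),cv2.resize(c['img'][100:220,280:370,::-1],(300,400))]))
E
python3 go.py 609 -66.3 -5 8.05
```

```text
forend 700.7 8.1 yaw 8.89 len 63.84847368293687 resid 0.82
gap 0.8 along 37.8
[-0.002  0.01   0.001] [ 0.    -0.001  0.001] n>= 0.1020806835309272 0.005323295157791688 now [608.5 -71.3  -4.4] [-0.16  0.39  1.92 -0.    0.83 -1.87] 6.35
```

View pics/m5.png

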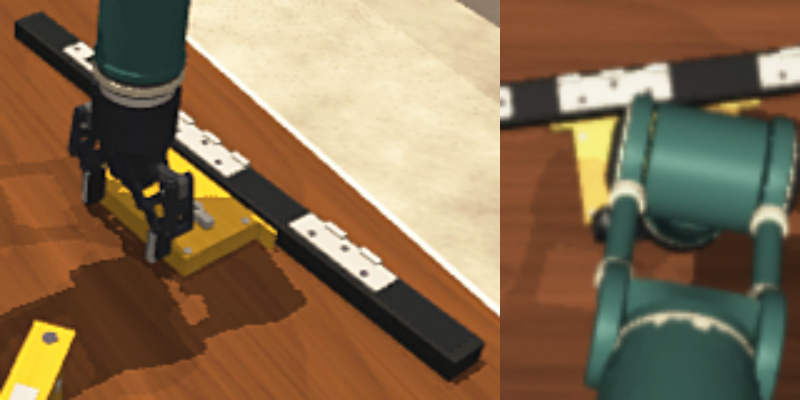

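The forend is about a millimetre or two from the strip and nearly parallel to it, with the force still at sliding level. I press gently until the force rises.

Request:
step_arm --series '[{"x": -0.003, "y": 0.0, "z": 0.0, "ax": 0.0, "ay": 0.0, "az": 0.0, "grip": -1.0}, {"x": -0.005, "y": 0.0, "z": 0.0, "ax": 0.0, "ay": 0.0, "az": 0.0, "grip": -1.0}, {"x": -0.005, "y": 0.0, "z": 0.0, "ax": 0.0, "ay": 0.0, "az": 0.0, "grip": -1.0}]'

```text
time: 6.65
tool_pos: [0.6107, -0.071, -0.0045]
tcp_rot: [0.221, -3.133, -0.0]
wrist_force: [-5.4, 0.0, 3.8]
width: 0.999
grip_force: 2.6
```

Request:
step_arm --series '[{"x": -0.003, "y": 0.0, "z": 0.0, "ax": 0.0, "ay": 0.0, "az": 0.0, "grip": -1.0}, {"x": -0.005, "y": 0.0, "z": 0.0, "ax": 0.0, "ay": 0.0, "az": 0.0, "grip": -1.0}, {"x": -0.005, "y": 0.0, "z": 0.0, "ax": 0.0, "ay": 0.0, "az": 0.0, "grip": -1.0}]'

```text
time: 6.95
tool_pos: [0.6131, -0.0707, -0.0046]
tcp_rot: [0.221, -3.133, -0.0]
wrist_force: [-5.5, -0.7, 3.9]
width: 1.004
grip_force: 2.5
```

Request:
step_arm --series '[{"x": -0.003, "y": 0.0, "z": 0.0, "ax": 0.0, "ay": 0.0, "az": 0.0, "grip": -1.0}, {"x": -0.003, "y": 0.0, "z": 0.0, "ax": 0.0, "ay": 0.0, "az": 0.0, "grip": -1.0}]'

```text
time: 7.15
tool_pos: [0.6134, -0.0706, -0.0047]
tcp_rot: [0.221, -3.13, -0.0]
wrist_force: [-8.6, -1.4, 6.0]
width: 1.002
grip_force: 4.3
```

```bash
python3 - <<'E'
from fl import *
c=snap('top','top6.png'); lock(c,285,110,385,195); print(bot.read_state()['tool_pos'],bot.read_state()['wrist_force'])
E
```

```text
forend 705.3 9.7 yaw 6.07 len 60.46357771446977 resid 0.76
gap -3.9 along 38.7
[ 0.61338205 -0.07061157 -0.00469452] [-9.05986928 -1.02932897  6.56120358]
```

Request:
step_arm --series '[{"x": -0.003, "y": 0.0, "z": 0.0, "ax": 0.0, "ay": 0.0, "az": 0.0, "grip": -1.0}, {"x": -0.006, "y": 0.0, "z": 0.0, "ax": 0.0, "ay": 0.0, "az": 0.0, "grip": -1.0}, {"x": -0.006, "y": 0.0, "z": 0.0, "ax": 0.0, "ay": 0.0, "az": 0.0, "grip": -1.0}]'

```text
time: 7.5
tool_pos: [0.6133, -0.0705, -0.0052]
tcp_rot: [0.221, -3.124, -0.001]
wrist_force: [-16.5, -3.3, 11.6]
width: 0.998
grip_force: 8.0
```

It is firmly against the strip at about 17 N. I retract straight back, lift and move aside so I can check.

Request:
step_arm --series '[{"x": 0.03, "y": 0.0, "z": 0.0, "ax": 0.0, "ay": 0.0, "az": 0.0, "grip": -1.0}, {"x": 0.08, "y": 0.0, "z": 0.0, "ax": 0.0, "ay": 0.0, "az": 0.0, "grip": -1.0}, {"x": 0.12, "y": 0.0, "z": -0.06, "ax": 0.0, "ay": 0.0, "az": 0.0, "grip": -1.0}, {"x": 0.14, "y": 0.0, "z": -0.16, "ax": 0.0, "ay": 0.0, "az": 0.0, "grip": -1.0}, {"x": 0.14, "y": 0.0, "z": -0.26, "ax": 0.0, "ay": 0.0, "az": 0.0, "grip": -1.0}, {"x": 0.14, "y": 0.0, "z": -0.36, "ax": 0.0, "ay": 0.0, "az": 0.0, "grip": -1.0}, {"x": 0.14, "y": 0.0, "z": -0.46, "ax": 0.0, "ay": 0.0, "az": 0.0, "grip": -1.0}, {"x": 0.14, "y": 0.1, "z": -0.46, "ax": 0.0, "ay": 0.0, "az": 0.0, "grip": -1.0}, {"x": 0.14, "y": 0.25, "z": -0.46, "ax": 0.0, "ay": 0.0, "az": 0.0, "grip": -1.0}, {"x": 0.14, "y": 0.4, "z": -0.46, "ax": 0.0, "ay": 0.0, "az": 0.0, "grip": -1.0}, {"x": 0.14, "y": 0.5, "z": -0.46, "ax": 0.0, "ay": 0.0, "az": 0.0, "grip": -1.0}, {"x": 0.14, "y": 0.55, "z": -0.46, "ax": 0.0, "ay": 0.0, "az": 0.0, "grip": -1.0}]'

```text
time: 8.7
tool_pos: [0.5144, 0.1701, 0.2264]
tcp_rot: [-0.22, 3.129, 0.002]
wrist_force: [0.8, -1.0, -0.3]
width: 0.999
grip_force: 0.0
```

```bash
python3 - <<'E'
from fl import *
s=snap('side','side7.png');c=snap('top','top7.png'); lock(c,285,110,385,195); print(bot.read_state()['tool_pos'])
cv2.imwrite('pics/m7.png',np.hstack([cv2.resize(s['img'][150:310,300:460,::-1],(400,400)),cv2.resize(c['img'][90:190,285:385,::-1],(400,400))]))
E
```

```text
forend 714.4 -55.1 yaw 7.69 len 191.48421090504985 resid 0.9
gap -3.9 along -26.7
[0.51357806 0.17379182 0.22623849]
```

View pics/m7.png

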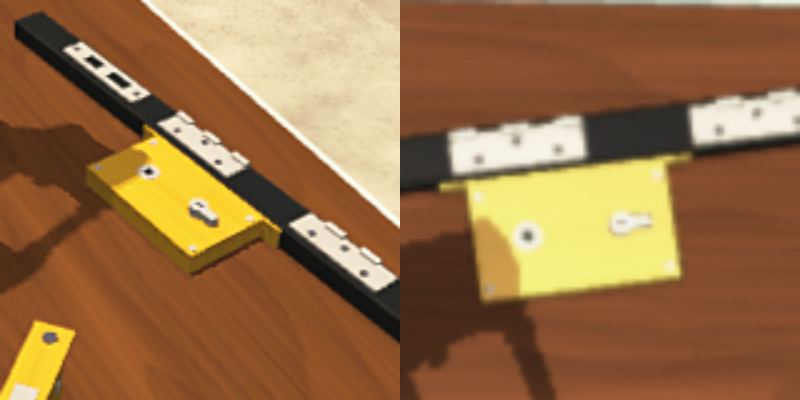

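```bash
python3 - <<'E'
from fl import *
def fit(W,dist=cv2.DIST_HUBER):
    vx,vy,px,py=cv2.fitLine(np.array(W,np.float32),dist,0,.01,.01).ravel(); return np.degrees(np.arctan(-vx/vy)).round(2), len(W)
# subpixel: intensity crossing per column (R+G channel), back edge & forend/strip edge, in same top picture
c=np.load('pics/top7.png.npz'); I=c['img'].astype(float)[:,:,1]
def cross(u,v0,v1,th,down):  # last/first crossing
    col=I[v0:v1,u]; d=np.diff(np.sign(col-th)); k=np.flatnonzero(d)
    k=k[(col[k+1]<th[()] if 0 else col[k+1]<th)==down]
    if not len(k): return None
    k=k[-1] if down else k[0]; return v0+k+(th-col[k])/(col[k+1]-col[k])
B=[ray(c,u,v,.022)[:2]*1000 for u in range(312,352) if (v:=cross(u,150,175,110,True))]
F=[ray(c,u,v,.024)[:2]*1000 for u in range(300,356) if (v:=cross(u,126,145,95,False)) and not 297<=u<=332]
print('back',fit(B),'forend edge right part',fit(F))
for th in(35,45):
  S=[]
  for rng in (range(225,290),range(362,412)):
    for u in rng:
      if (v:=cross(u,112,150,th,False)): S.append(ray(c,u,v,.012)[:2]*1000)
  print('strip',fit(S))
E
python3 go.py 545 -80 120 8.05
```

```text
back (np.float32(7.97), 40) forend edge right part (np.float32(7.73), 23)
strip (np.float32(8.04), 115)
strip (np.float32(8.05), 115)
[ 0.013 -0.512  0.211] [0.007 0.007 0.013] n>= 5.538384024233624 0.057105518667703255 now [513.6 173.8 226.2] [ 0.28  0.01  1.9   0.    1.23 -1.44] 8.8
```

```bash
python3 -c "
from h import *
print(bot.finish_job())"
```

```text
the job is handed in; nothing more can be done
None
```

The lock lies flat with its cylinder up and its forend flush against the strip (back edge at 7.97°, strip at 8.04°), the guide and plates weren't touched, and I handed the job in at about 9 s with the arm clear of everything.

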